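# Click-test the roller-lever interlock switch of a pottery wheel

## Task

Before the class starts, test the splash-guard interlock of the pottery wheel: of the three switches on the steel strip, find the one whose lever carries a roller, push that roller down until the switch clicks (a bit over half of the lever's travel; going on to its stop does no harm), hold it down for a moment, then let the lever spring all the way back up. Do not operate the other two switches.

Things in the scene. Friction and masses are not known exactly. Their poses are not given: they have to be found in the camera images.
- roller_center (a point): Centre of a black roller, 24 mm across, 12 mm wide, free to spin on the end of a flat steel lever; at rest 137 mm above the table (roller top 149), nothing under it but a flat plate. At rest x points level from pivot out to roller, z up, y along its axle. Pivot 69 mm behind (-x), 40 mm lower, in a grey housing 40 x 40 mm, top 112 mm above the table, its centre 37 mm to -y of the roller.
- roller_lever (a joint): Angle (rad) of the 80 mm long roller lever: 0 at rest, pointing 30 degrees above level; grows as the roller is pushed down; stop at 0.75. Clicks at 0.45, when the roller has gone 34 mm down and 11 mm outward (58 mm down at the stop). A spring returns it; pushing takes 3 N at first, 5 to 6 N at the click.
- rod_lever (a joint): Bystander, leave at rest: lever angle (rad) of a switch with the same housing whose lever is a bare steel rod, 6 mm thick, 105 mm long, no roller; 0 at rest, grows as pushed down. The three switches stand in a row on a fixed steel strip 110 x 460 x 12 mm, 150 to 170 mm apart in any order; levers point away from the robot, up to 17 degrees either side.
- plunger (a joint): Bystander, leave at rest: travel (m) of a third switch with the same housing but no lever, only a steel plunger 16 mm thick on its top (plunger top 128 mm above the table); 0 at rest, 0.006 fully in.

How it is judged:
By the outcome, as a careful person would: the job done as asked, in the order asked, and still so for the second after the job is handed in, with the robot touching nothing.
It also fails if it takes over 29 s, if anything falls off the work surface, if the arm or the gripper's body presses on something with over 40 N, if the wrist force passes 120 N, or if a joint passes its speed limit or range.

## Robot

A 7-joint arm with a two-finger parallel gripper is mounted at the origin on the work surface. World frame = base frame: x ahead of the robot, y to its left, z up, the work surface at z = 0. Lengths are in mm, angles in rad, forces in N, time in s.
With the tool pointing down it reaches from about 425 to 875 mm from the base axis. Payload 4.7 kg.
Tool frame: the origin (TCP) lies at the very end of the fingers, on their centre line; the grasp point (between the pads) lies 19 mm behind it (bot.tcp_to_grasp is the distance from the TCP to the grasp point, in mm); z points along the fingers, y is the line along which they close (so a half turn about z gives the same grasp; the last joint's range is limited). The gripper opens to 87 mm and grips with 3 to 60 N. Pads are 19 mm wide; open, the fingers measure 117 mm over their backs; the gripper's body (75 mm by 190 mm) begins 51 mm behind the grasp point.
Start: joints at [1.181, 0.321, -0.07, 1.45, 0.023, 1.371, -0.057], TCP at [255.378, -597.752, 222.587] pointing down, gripper open.
Joint ranges: [-2.86, 2.86], [-0.3, 2.09], [-1.38, 1.24], [0.06, 2.45], [-1.56, 4.7], [0.09, 2.05], [-2.69, 2.69]. Speed limits (rad/s): [2.57, 2.57, 3.14, 3.14, 3.14, 3.14, 3.14].

## Interface

Orientations are given as a rotation vector (axis times angle).
In Python, from workcell import bot gives the robot as it stands.
- The arm moves only by the shell command python3 -m jog 'ROWS' [OPENING] [FORCE]. ROWS is JSON, a list of rows, each an object of numbers: "dx", "dy", "dz": the shift along the tool's x, y, z scaled (see below); "rx", "ry", "rz": the turn, a rotation vector about the tool's x, y, z scaled (see below). In form: [{"dx": .., "dy": .., "dz": .., "rx": .., "ry": .., "rz": ..}, ...]. A call has 1 to 10 rows; each row is the pose to reach, as a shift and turn from the pose commanded when the call began, along the tool's axes at that moment; what a row does not reach only later rows make up. The controller multiplies each number of a shift by 0.08 m and each number of a turn by 120 degrees. A row lasts 1/12 s, in which the tool goes at most 41.7 mm and 7.16 degrees, less where a joint would pass 70% of its speed; a pose out of reach is approached as far as the arm can. A call with a number of a shift or a turn outside -1 to 1 is refused whole. A call with a gripper value outside its range is refused whole. OPENING is the closure, from -1 (fully open) to 1 (shut), so that 0 is half open, set as the call begins (- or left out, the last holds). The fingers move at their own pace and stop on an object; FORCE is the grip in N (left out, the last holds). Time passes only in rows, so rows that repeat a pose let the fingers close. It gives the time, the measured TCP pose, the force, the opening and the grip force at its end, in the units of the state.
- bot.read_state(): the state, without advancing time (a new reading comes with each control period).
- bot.read_camera(name): name is "side" or "top" or "wrist"; returns a dict with "img" (420x560x3 uint8, blue, green, red), "fx", "fy", "cx", "cy" (pixels), "world_to_cam" (4x4, takes a point from world to camera coordinates). Camera axes: x right, y down, z forward; pixel columns grow to the right and rows downward; lengths in mm; the calibration is good to about 2 mm. A picture is of the moment at which its call begins. There is no depth.
- bot.sign_off(): hands the job in; it is judged then, once.
The state is a dict: "time_s": time; "joint_pos": joint angles; "dq": joint speeds; "tau": joint torques, N m; "eef_pos": TCP position; "tool_rot": TCP orientation; "ft_force": force on the tool from outside, world axes, zero at the start; "torque": the same for the moment, N m; "width": opening from 0.0 (shut) to 1.0 (fully open); "grasp_force": force on a finger pad.
Only numpy, scipy, OpenCV 4.12 (cv2) and the standard library are available. Lean on these libraries where they do the work, as an engineer would, in place of code of your own. Each camera call takes 0.05 s, during which the arm holds its last target. There are 200 camera calls.

## Working session

There is one attempt and no reset: what is moved stays moved. The work goes in short steps, Python scripts to look and compute and a shell command to move; the robot and the scene stay as the last step left them, time stands still between calls to the robot, and variables do not carry over. Pictures are saved under pics/ and viewed, at most 10 in all, crops included, and the job is handed in when it is done.

```bash
mkdir -p pics
python3 - <<'E'
from workcell import bot
import cv2
for n in("side","top"):
    c=bot.read_camera(n); cv2.imwrite(f"pics/{n}0.png",c["img"]); print(n,c["fx"],c["cx"],c["cy"],c["world_to_cam"].tolist() if hasattr(c["world_to_cam"],'tolist') else c["world_to_cam"])
s=bot.read_state();print(s["eef_pos"],s["tool_rot"],s["time_s"])
E
```

```text
side 378.9866285673384 283.7053945336142 208.45183579742744 [[-0.7473929344154016, -0.6643463240310835, -0.006911102106169078, 423.7154887963691], [-0.4891289023651551, 0.5572526347658754, -0.6709861532979262, 354.9717902596126], [0.4496184142770331, -0.4981098902781156, -0.7414376701720311, 626.9047447451412], [0.0, 0.0, 0.0, 1.0]]
top 403.7916263201764 288.1870397142948 213.86469611989546 [[-0.01139473411984865, -0.9998811851615094, -0.01038150250943215, 54.32733779319922], [-0.9974039850639389, 0.012103516785721871, -0.07098447337264353, 560.0368703449759], [0.07110169205378836, 0.009545702773140168, -0.9974233950262321, 768.2733552519396], [0.0, 0.0, 0.0, 1.0]]
[ 255.17764556 -597.27346906  221.56323609] [-3.07610792e+00 -6.29644955e-01  5.99923306e-04] 0.1
```

View pics/top0.png

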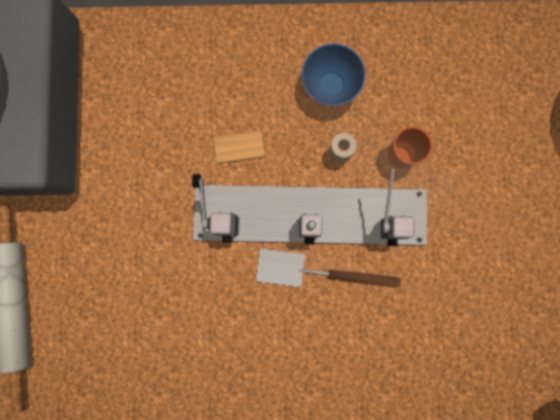

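View pics/side0.png

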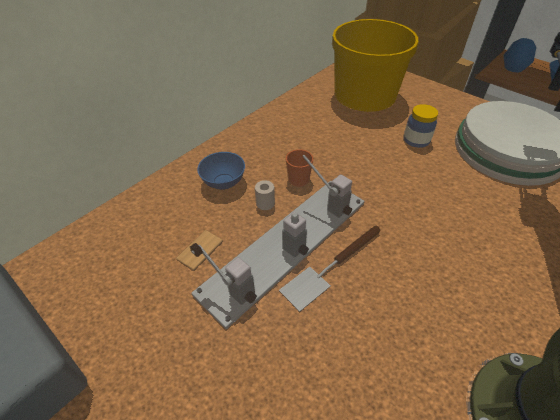

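The top view shows the roller as a black blob at about (197,181) on the left switch. The plunger is in the middle (311,226) and the rod on the right (391,170–400). In the side view the roller is at about (196,249).

```bash
cat > h.py <<'E'
import numpy as np, cv2
from scipy.spatial.transform import Rotation as R
def blob(img,uv,r=14,th=55):
    u,v=uv; g=img[v-r:v+r,u-r:u+r].max(2)
    n,l,s,c=cv2.connectedComponentsWithStats((g<th).astype('uint8'))
    i=1+np.argmax(s[1:,4]); return c[i]+[u-r,v-r], s[i]
def ray(c,uv):
    W=np.array(c["world_to_cam"]); d=np.array([(uv[0]-c["cx"])/c["fx"],(uv[1]-c["cy"])/c["fy"],1])
    return -W[:3,:3].T@W[:3,3], W[:3,:3].T@d
def plane(c,uv,z):
    o,d=ray(c,uv); return o+d*(z-o[2])/d[2]
def shift(s,goal,rot=None):
    T=R.from_rotvec(s["tool_rot"]); d=T.inv().apply(np.array(goal)-s["eef_pos"])
    t=(T.inv()*rot).as_rotvec(degrees=True)/120 if rot is not None else np.zeros(3)
    return np.round(d/80,3),np.round(t,3)
E
python3 - <<'E'
from h import *; from workcell import bot
C={n:bot.read_camera(n) for n in("side","top")}
bt,s1=blob(C["top"]["img"],(197,181)); bs,s2=blob(C["side"]["img"],(196,249))
print(bt,s1,bs,s2)
print("top@137",plane(C["top"],bt,137),"side@137",plane(C["side"],bs,137))
h=C["top"]["img"]
print("housing top",plane(C["top"],(222.5,223),112),"plunger",plane(C["top"],(311,225),128))
print("lever base",plane(C["top"],(205,231),97+3))
E
```

```text
Traceback (most recent call last):
  File "h.py", line 6, in blob
    i=1+np.argmax(s[1:,4]); return c[i]+[u-r,v-r], s[i]
        ~~~~~~~~~^^^^^^^^^
ValueError: attempt to get argmax of an empty sequence
```

Run:
```python
from h import *; from workcell import bot
C={n:bot.read_camera(n) for n in("side","top")}
for n,uv in(("top",(197,181)),("side",(196,249))):
    c=C[n]; r=12; print(n,c["img"][uv[1],uv[0]])
    for th in(45,60,75):
        try: b,s=blob(c["img"],uv,r,th)
        except ValueError: print(th,'none'); continue
        print(th,b,s,plane(c,b,137))
t=C["top"]
print("housing top",plane(t,(222.5,223),112),"lever base",plane(t,(205,231),100))
```

```text
top [29 28 30]
45 [195.51666667 180.51666667] [ 8  6  7 12 60] [610.23939399 201.33290716 137.        ]
60 [195.71232877 180.35616438] [ 8  6  7 12 73] [610.50651501 201.00544013 137.        ]
75 [195.76923077 180.34615385] [ 8  6  7 12 78] [610.52219881 200.90990085 137.        ]
side [34 46 59]
45 none
60 [198.08333333 251.16666667] [12 10  6  9 24] [601.44751307 196.97961883 137.        ]
75 [196.18888889 249.23333333] [ 7  6 12 13 90] [607.48642605 196.46743965 137.        ]
housing top [539.67151824 160.33193146 112.        ] lever base [526.60614715 193.13239396 100.        ]
```

Run:
```python
from h import *; from workcell import bot
print(shift(bot.read_state(),[612,199,205]))
```

```text
(array([ 8.013, -7.404,  0.219]), array([0., 0., 0.]))
```

```bash
python3 -m jog '[{"dx":0.3,"dy":-0.28},{"dx":0.65,"dy":-0.6},{"dx":1,"dy":-0.92},{"dx":1,"dy":-0.92}]' 1 20
```

```text
schema error: expected keys dx, dy, dz, rx, ry, rz
```

```bash
python3 -m jog '[{"dx":0.3,"dy":-0.28,"dz":0,"rx":0,"ry":0,"rz":0},{"dx":0.65,"dy":-0.6,"dz":0,"rx":0,"ry":0,"rz":0},{"dx":1,"dy":-0.92,"dz":0,"rx":0,"ry":0,"rz":0},{"dx":1,"dy":-0.92,"dz":0,"rx":0,"ry":0,"rz":0}]' 1 20
```

```text
time_s: 0.63
eef_pos: [305.9, -491.1, 222.9]
tool_rot: [-3.071, -0.645, -0.006]
ft_force: [1.4, 0.5, -0.3]
width: 0.783
grasp_force: 0.0
```

```bash
for i in 1 2 3 4 5; do python3 -m jog '[{"dx":0.33,"dy":-0.3,"dz":0,"rx":0,"ry":0,"rz":0},{"dx":0.67,"dy":-0.61,"dz":0,"rx":0,"ry":0,"rz":0},{"dx":1,"dy":-0.92,"dz":0,"rx":0,"ry":0,"rz":0}]' | sed -n 1,4p; done
```

```text
time_s: 0.88
eef_pos: [344.9, -398.5, 222.6]
tool_rot: [3.078, 0.628, 0.0]
ft_force: [1.0, -0.5, 0.9]
time_s: 1.13
eef_pos: [389.8, -298.9, 222.8]
tool_rot: [3.077, 0.63, 0.0]
ft_force: [0.4, 0.2, 0.1]
time_s: 1.38
eef_pos: [434.5, -199.7, 222.9]
tool_rot: [3.077, 0.63, 0.001]
ft_force: [0.6, -1.2, 0.5]
time_s: 1.63
eef_pos: [479.2, -100.6, 222.9]
tool_rot: [3.077, 0.63, 0.001]
ft_force: [1.1, -0.1, 0.3]
time_s: 1.88
eef_pos: [523.9, -1.6, 222.9]
tool_rot: [3.077, 0.63, 0.001]
ft_force: [0.1, -0.4, -0.2]
```

Run:
```python
from h import *; from workcell import bot
for n in("top","wrist"):
    c=bot.read_camera(n); cv2.imwrite(f"pics/{n}1.png",c["img"])
s=bot.read_state();print(s["eef_pos"],s["tool_rot"],s["joint_pos"],shift(s,[612,199,205],R.from_rotvec([-3.076,-.63,0])))
```

```text
[524.69117366   4.52997998 223.05427375] [-3.07088508 -0.64551391 -0.0041911 ] [ 0.55273218  0.08948018 -0.64026756  1.74164357  0.05104008  1.32621125
 -1.25429171] (array([ 1.977, -1.785,  0.238]), array([-0.001, -0.001,  0.005]))
```

```bash
for i in 1 2; do python3 -m jog '[{"dx":0.33,"dy":-0.3,"dz":0.03,"rx":0,"ry":0,"rz":0},{"dx":0.67,"dy":-0.6,"dz":0.07,"rx":0,"ry":0,"rz":0},{"dx":0.99,"dy":-0.9,"dz":0.1,"rx":0,"ry":0,"rz":0},{"dx":0.99,"dy":-0.9,"dz":0.1,"rx":0,"ry":0,"rz":0}]' | sed -n 1,4p; done;  python3 - <<'E'
from h import *; from workcell import bot
I=[]
for n in("side","wrist"):
    c=bot.read_camera(n); I.append(c["img"])
    if n=="wrist":
        W=np.array(c["world_to_cam"]); p=W@[609,199,137,1]; print("pred px",p[0]/p[2]*c["fx"]+c["cx"],p[1]/p[2]*c["fy"]+c["cy"])
cv2.imwrite("pics/wrist2.png",I[1]); cv2.imwrite("pics/side2.png",cv2.resize(I[0][130:340,90:370],None,fx=2.5,fy=2.5))
s=bot.read_state();print(s["eef_pos"],s["ft_force"],s["width"])
E
```

```text
time_s: 2.32
eef_pos: [568.3, 102.3, 214.1]
tool_rot: [-3.069, -0.643, -0.002]
ft_force: [-1.2, 1.3, 0.1]
time_s: 2.65
eef_pos: [611.9, 199.4, 205.2]
tool_rot: [-3.069, -0.642, 0.001]
ft_force: [-2.2, -0.4, -0.1]
pred px 275.21705965607543 221.65449359756948
[611.87512289 192.91027261 205.75140371] [ 0.63331425 -0.87345979 -0.47890359] 0.0016350738945509907
```

View pics/wrist2.png

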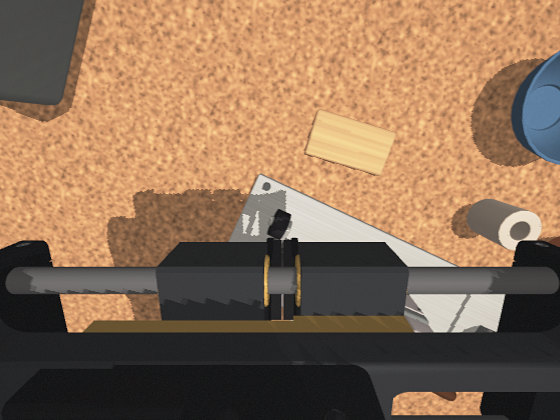

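View pics/side2.png

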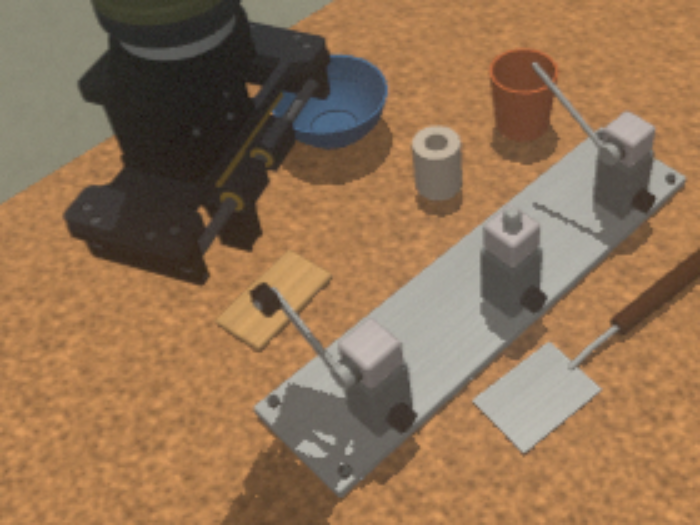

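In the wrist view the roller is at about (280,224), where (275,222) was predicted. The closed fingertips sit just behind it at u≈282. The side view shows the gripper clear, above the roller lever.

Run:
```python
from h import *; from workcell import bot
for k in range(3):
    c=bot.read_camera("wrist"); s=bot.read_state(); T=R.from_rotvec(s["tool_rot"])
    W=np.array(c["world_to_cam"])
    try: b,st=blob(c["img"],(280,222),17,60)
    except ValueError: b=(280,224);st=None
    print(b,st,plane(c,b,137),plane(c,(280,224),137),s["eef_pos"],s["dq"].round(3) if hasattr(s["dq"],'round') else s["dq"])
p=W@np.r_[s["eef_pos"],1];print("tcp px",p[0]/p[2]*c["fx"]+c["cx"],p[1]/p[2]*c["fy"]+c["cy"], "xtool",T.apply([1,0,0]))
```

```text
[275.18795181 222.99759036] [  1   3  23  31 415] [608.17852723 195.40110932 137.        ] [608.95930938 191.35809422 137.        ] [612.21713379 190.95460301 206.04255196] [ 0.029 -0.023  0.019  0.009  0.005 -0.002 -0.004]
[272.84503632 222.22033898] [  0   2  22  32 413] [608.35459357 195.38565958 137.        ] [609.26309194 189.26770489 137.        ] [612.43721569 189.86860456 206.30786096] [ 0.019 -0.014  0.008  0.004  0.001 -0.002 -0.004]
[271.58942065 221.64735516] [  0   2  20  32 397] [608.61847317 195.39298318 137.        ] [609.46160368 188.10503209 137.        ] [612.55608629 189.4036399  206.54537157] [ 0.01  -0.01  -0.001  0.001 -0.001 -0.001 -0.004]
tcp px 279.7275145588062 254.26525073067108 xtool [ 9.20431624e-01  3.90903253e-01 -5.22522423e-04]
```

```bash
python3 -m jog '[{"dx":0.045,"dy":-0.08,"dz":0.15,"rx":0,"ry":0,"rz":0},{"dx":0.045,"dy":-0.08,"dz":0.3,"rx":0,"ry":0,"rz":0},{"dx":0.045,"dy":-0.08,"dz":0.45,"rx":0,"ry":0,"rz":0},{"dx":0.045,"dy":-0.08,"dz":0.55,"rx":0,"ry":0,"rz":0},{"dx":0.045,"dy":-0.08,"dz":0.6,"rx":0,"ry":0,"rz":0},{"dx":0.045,"dy":-0.08,"dz":0.6,"rx":0,"ry":0,"rz":0},{"dx":0.045,"dy":-0.08,"dz":0.6,"rx":0,"ry":0,"rz":0},{"dx":0.045,"dy":-0.08,"dz":0.6,"rx":0,"ry":0,"rz":0}]'
python3 - <<'E'
from h import *; from workcell import bot
c=bot.read_camera("wrist"); I=c["img"]; d=bot.read_camera("side")["img"]
cv2.imwrite("pics/s3.png",np.hstack([cv2.resize(I[150:350,180:380],(400,400)),cv2.resize(d[170:310,140:280],(400,400))]))
b,_=blob(I,(280,222),26,60);print(plane(c,b,137))
s=bot.read_state();print(s["eef_pos"],s["ft_force"])
E
```

```text
time_s: 3.57
eef_pos: [613.5, 199.0, 159.0]
tool_rot: [-3.078, -0.63, -0.001]
ft_force: [-0.5, 0.9, -0.4]
width: 0.003
grasp_force: 0.0
[613.2449322  197.79716981 137.        ]
[613.53717401 199.09296761 159.22762286] [ 0.41883312 -0.28344813 -0.88397822]
```

View pics/s3.png

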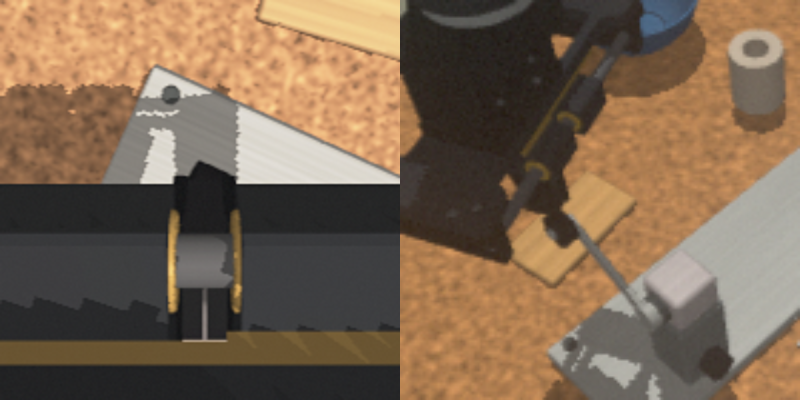

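The picture shows the closed fingertips just above the roller, at about (205,170) in the left crop, centred on it. I'll press now.

```bash
python3 -m jog '[{"dx":0,"dy":0,"dz":0.08,"rx":0,"ry":0,"rz":0},{"dx":0,"dy":0,"dz":0.16,"rx":0,"ry":0,"rz":0},{"dx":0,"dy":0,"dz":0.24,"rx":0,"ry":0,"rz":0},{"dx":0,"dy":0,"dz":0.32,"rx":0,"ry":0,"rz":0},{"dx":0,"dy":0,"dz":0.4,"rx":0,"ry":0,"rz":0},{"dx":0,"dy":0,"dz":0.48,"rx":0,"ry":0,"rz":0},{"dx":0,"dy":0,"dz":0.56,"rx":0,"ry":0,"rz":0},{"dx":0,"dy":0,"dz":0.64,"rx":0,"ry":0,"rz":0},{"dx":0,"dy":0,"dz":0.7,"rx":0,"ry":0,"rz":0},{"dx":0,"dy":0,"dz":0.73,"rx":0,"ry":0,"rz":0}]'; python3 -m jog '[{"dx":0,"dy":0,"dz":0,"rx":0,"ry":0,"rz":0},{"dx":0,"dy":0,"dz":0,"rx":0,"ry":0,"rz":0},{"dx":0,"dy":0,"dz":0,"rx":0,"ry":0,"rz":0},{"dx":0,"dy":0,"dz":0,"rx":0,"ry":0,"rz":0},{"dx":0,"dy":0,"dz":0,"rx":0,"ry":0,"rz":0},{"dx":0,"dy":0,"dz":0,"rx":0,"ry":0,"rz":0}]'
python3 - <<'E'
from h import *; from workcell import bot
d=bot.read_camera("side")["img"]
cv2.imwrite("pics/s4.png",cv2.resize(d[170:330,140:300],(600,600)))
s=bot.read_state();print(s["eef_pos"],s["ft_force"])
E
```

```text
time_s: 4.5
eef_pos: [612.8, 199.2, 99.4]
tool_rot: [-3.077, -0.63, 0.001]
ft_force: [0.1, 1.7, 5.7]
width: 0.008
grasp_force: 2.9
time_s: 5.0
eef_pos: [613.2, 199.2, 100.4]
tool_rot: [-3.078, -0.63, -0.001]
ft_force: [0.0, 1.4, 5.9]
width: 0.002
grasp_force: 2.7
[613.2553525  199.20419193 100.43996698] [-0.35661051  1.09715393  5.37703152]
```

View pics/s4.png

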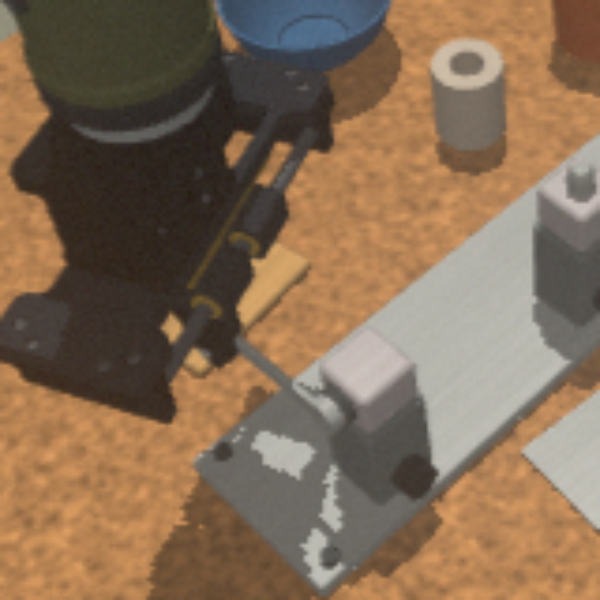

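The lever is pressed to about level under the fingers, at about (235,345). The roller is 49 mm down, past the 34 mm click, with 5.9 N. It has been held for over 0.5 s, so I'll release it.

```bash
python3 -m jog '[{"dx":0,"dy":0,"dz":0,"rx":0,"ry":0,"rz":0},{"dx":0,"dy":0,"dz":0,"rx":0,"ry":0,"rz":0},{"dx":0,"dy":0,"dz":-0.1,"rx":0,"ry":0,"rz":0},{"dx":0,"dy":0,"dz":-0.2,"rx":0,"ry":0,"rz":0},{"dx":0,"dy":0,"dz":-0.32,"rx":0,"ry":0,"rz":0},{"dx":0,"dy":0,"dz":-0.44,"rx":0,"ry":0,"rz":0},{"dx":0,"dy":0,"dz":-0.56,"rx":0,"ry":0,"rz":0},{"dx":0,"dy":0,"dz":-0.7,"rx":0,"ry":0,"rz":0},{"dx":0,"dy":0,"dz":-0.85,"rx":0,"ry":0,"rz":0},{"dx":0,"dy":0,"dz":-1,"rx":0,"ry":0,"rz":0}]'; python3 -m jog '[{"dx":0,"dy":0,"dz":-0.3,"rx":0,"ry":0,"rz":0},{"dx":0,"dy":0,"dz":-0.5,"rx":0,"ry":0,"rz":0},{"dx":0,"dy":0,"dz":-0.5,"rx":0,"ry":0,"rz":0},{"dx":0,"dy":0,"dz":-0.5,"rx":0,"ry":0,"rz":0},{"dx":0,"dy":0,"dz":-0.5,"rx":0,"ry":0,"rz":0},{"dx":0,"dy":0,"dz":-0.5,"rx":0,"ry":0,"rz":0}]'
python3 - <<'E'
from h import *; from workcell import bot
c=bot.read_camera("side"); d=c["img"]
cv2.imwrite("pics/s5.png",cv2.resize(d[130:340,90:370],None,fx=2.5,fy=2.5))
b,s=blob(d,(196,249),12,75);print(b,s)
E
```

```text
time_s: 5.88
eef_pos: [613.0, 197.8, 180.7]
tool_rot: [3.077, 0.629, -0.002]
ft_force: [-0.5, -0.3, -0.2]
width: 0.002
grasp_force: 0.0
time_s: 6.38
eef_pos: [612.5, 198.3, 218.8]
tool_rot: [3.077, 0.63, -0.004]
ft_force: [0.5, -0.4, 0.0]
width: 0.003
grasp_force: 0.0
[196.35802469 249.32098765] [ 7  7 12 12 81]
```

View pics/s5.png

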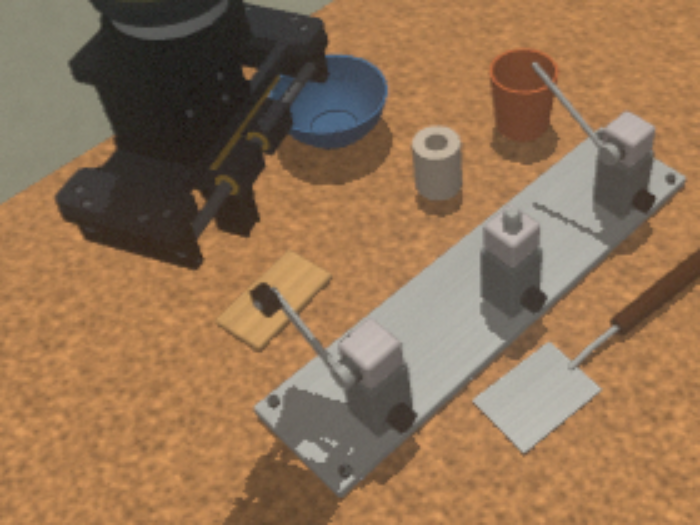

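The roller is back at its rest pixel (196,249), the gripper is clear above it, and the other two switches are unmoved.

```bash
python3 -c "
from workcell import bot
print(bot.sign_off())"
```

```text
the job is handed in; nothing more can be done
None
```

I pushed the roller lever about 49 mm down (past the 34 mm click), held it for over half a second and let it spring fully back up; the other two switches were not touched, and the job is handed in.

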